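# Find where the slide binds, back off and pin it

### The arm

A 6-joint arm with a two-finger parallel gripper is mounted at the origin on the work surface. World frame = base frame: x ahead of the robot, y to its left, z up, the work surface at z = 0. Lengths are in m, angles in rad, forces in N, time in s.
With the tool pointing down it reaches from about 0.4 to 0.825 m from the base axis. Payload 7 kg.
Tool frame: the origin (TCP) lies on the centre line of the jaws, within the pads' length; the fingertips stand 22 mm ahead of it and the grasp point (between the pads) lies 3 mm ahead of it; z points along the fingers, y is the line along which they close (so a half turn about z gives the same grasp; the last joint's range is limited). The gripper opens to 88 mm and grips with 3 to 60 N. Pads are 19 mm wide; open, the fingers measure 130 mm over their backs; the gripper's body (78 mm by 193 mm) begins 47 mm behind the grasp point.
Start: joints at [1.438, 0.359, 0.012, 0, -1.224, -0.288], TCP at [0.276, 0.616, 0.22] pointing down, gripper open.
Joint ranges: [-3.07, 3.07], [-1.43, 2.12], [-1.02, 1.25], [-3.03, 1.67], [-3.05, -0], [-3.03, 3.03]. Speed limits (rad/s): [2.39, 2.39, 3.01, 3.14, 3.14, 3.14].

### API

Orientations are given as [roll, pitch, yaw] about the fixed x, y, z axes, in that order (R = Rz(yaw) Ry(pitch) Rx(roll)).
In Python, from station import monitor, viewer, order gives the robot as it stands. The module is installed in compiled form; this text tells all that it offers.
- The arm moves only by the tool servo_tool, never from a script. Its argument "targets" is a list of rows, each an object with "angular": the turn, a rotation vector about the tool's x, y, z in degrees, a list of three; "xyz": the shift along the tool's x, y, z in cm, a list of three; "claw": the finger opening in cm, from 0 to 8.76. A call has 1 to 20 rows; each row shifts and turns the commanded pose from where the row before left it, along the tool's axes as they then stand; what a row does not reach is not made up. A row lasts 1/10 s, in which the tool goes at most 50 mm and 8.59 degrees, less where a joint would pass 70% of its speed; a pose out of reach is approached as far as the arm can. A call is refused whole if a number of a shift passes 5 or a number of a turn 8.59, either way. A call with a gripper value outside its range is refused whole. The fingers move at their own pace and stop on an object; "force" is the grip in N (left out, the last holds). Time passes only in rows, so rows that do not move let the fingers close. It gives the time, the measured TCP pose, the force, the opening and the grip force at its end, in the units of the state.
- monitor.get_state(): the state, without advancing time (a new reading comes with each control period).
- viewer.grab_frame(name): name is "side" or "top" or "wrist"; returns a dict with "color" (400x640x3 uint8, blue, green, red), "fovy" (degrees; the focal length in pixels is half the picture's height over the tangent of half this angle, whatever the lens; pixels are square), "cx", "cy" (the principal point, pixels), "R" (3x3) and "t" (3): a world point X has camera coordinates R X + t. Camera axes: x right, y down, z forward; pixel columns grow to the right and rows downward; lengths in m; the calibration is good to about 2 mm. A picture is of the moment at which its call begins. There is no depth.
- order.job_done(): hands the job in; it is judged then, once.
The state is a dict: "t": time; "q": joint angles; "qd": joint speeds; "joint_efforts": joint torques, N m; "eef_pos": TCP position; "ee_rot": TCP orientation; "force": force on the tool from outside, world axes, zero at the start; "moment": the same for the moment, N m; "width": finger opening in m; "gripper_force": force on a finger pad.
Only numpy, scipy, OpenCV 4.12 (cv2) and the standard library are available. Lean on these libraries where they do the work, as an engineer would, in place of code of your own. Each camera call takes 0.05 s, during which the arm holds its last target. There are 200 camera calls.

### The job

The blue carriage binds somewhere along its slotted track: push it from behind, towards the yellow marker, until you feel it go firmly tight, without forcing it through, so that it drags the marker up to the spot; the carriage alone may move the marker. Then back the carriage off to the first track slot clear of the tight spot and drop the red-handled lock pin right down through the carriage hole and that slot. Let go of the pin and leave the bin and the bench tools where they lie.

Things in the scene. Friction and masses are not known exactly. Their poses are not given: they have to be found in the camera images.
- track: Steel track fixed to the bench: 400 long (its y) x 70 wide (its x) x 22 high, plus a grey foot 25 long, 100 wide, 6 high at each end. Origin: centre of its underside, at bench level. Ten square through slots, 14 x 14, along its middle (x = 0) at y = -110, -80, ... +160 (pitch 30). The parking end is -y; push the carriage towards +y.
- carriage_hole (a point): Centre of the carriage's square through hole (13 x 13), on the top of its base, 37 mm above the bench; axes as the track's. The blue steel carriage rides on the track and slides along the track's y: base 62 (x) x 110 (y) x 14 thick, hole at its middle, an upright ear at each end. It takes about 3 N to slide (up to 4 N with the marker) and stays where it is left.
- ear_rear (a point): Centre of the outer (-y) face of the carriage's rear ear, 50 mm above the bench. Ear: upright plate 62 wide (x), 10 thick, from 23 to 63 mm above the bench; 55 from the hole centre to this outer face, 90 clear between the two ears. Push here with closed fingertips to slide the carriage towards +y.
- ear_front (a point): Centre of the outer (+y) face of the like ear at the carriage's front, 50 mm above the bench and 55 from the hole centre. Push here to back the carriage off towards -y.
- lug_face (a point): Centre of the +y face of a small lug on the carriage's +x side at its +y end (x 29 to 55, y 45 to 55 from the hole centre; axes as the track's). It pushes the marker. Its gap to the marker along y shows how far the carriage is backed off: about 13 to 30 mm at the first clear slot, over 40 mm one slot further back.
- marker: Yellow plastic drag marker on the track's +x side, 14 x 14 x 30 high (18 to 48 mm above the bench), axes as the track's; origin at its rear (-y) face, 48 from the track's middle, 28 mm above the bench. The lug pushes it towards +y (about 1 N); it stays at the furthest place it was pushed to. The robot must not push it.
- carriage (a joint): Carriage position along the track (m), growing towards the track's +y; the hole's track y is this minus 0.110. The hole lies exactly over a slot at 0, 0.03, 0.06 ... 0.24; the pin still enters when that is up to about 2.5 mm off. Starts between 0 and 0.03.
- bind (a joint): How far the carriage is squeezed into the hidden, unseen tight spot (m); 0 while clear. It is met at a carriage position of 0.10 to 0.17, 11 to 17 mm past a slot. There the push grows 1.5 N per mm above free sliding; it springs back a little when let go. Press in 2 mm or more (7 N in all; 8 to 12 N is right), never over 12 mm (about 20 N).
- pin_block: Fixed dark wood block 50 x 50 x 40 high with a 13 mm square through hole at its centre, in which the lock pin is parked upright. Origin: centre of its underside.
- pin_mid (a point): Point on the loose lock pin's axis 33 mm above its tip, z up. 80 g, 66 long: steel shank 10 diameter with tapered tip (0 to 32 mm from the tip), flange 22 diameter (32 to 36), red handle 18 diameter (36 to 66). Parked: flange on the block, point 41 mm and handle 44 to 74 mm above the bench. Fully home: flange on the carriage base, point 38 mm above the bench.
- parts_bin: Clear acrylic two-compartment parts bin, 70 x 100 x 45 high, loose; leave it. Origin: centre of its underside.
- hammer: Red claw hammer lying on the bench to the right (-y) of the track; leave it.
- wrench: Chrome wrench lying beyond the track; leave it.
- screwdriver: Yellow screwdriver lying to the left (+y) of the track; leave it.
Mind the look-alikes: they are no part of the job. What is shaped like the part that bears pin_mid but green is not meant.

How it is judged:
On the way, in this order (a step that is already met when the one before it is completed fails the run):
1. the carriage is pressed at least 2 mm into the tight spot (value of joint bind above 0.002 m), for 0.1 s.
2. the carriage is backed off: clear of the tight spot, its lug 9 to 36 mm short of the marker (y of marker in the frame of lug_face between 0.009 and 0.036 m and value of joint bind below 0.001 m), for 0.2 s.
3. the pin is fully home through carriage and slot (all of step 2 and z of pin_mid in the frame of carriage_hole below 0.004 m and horizontal distance between pin_mid and carriage_hole below 0.005 m and angle between pin_mid's own z axis and vertical below 0.15 rad), for 0.2 s.
At the end, for the whole second after the job is handed in: The carriage rests clear of the tight spot with its lug 9 to 36 mm short of the marker (the first slot back), and the released lock pin stands upright (within 0.15 rad) in its hole (within 5 mm), flange down on the carriage base to within 4 mm, its tip through the track slot (all of step 3 and velocity of joint carriage between -0.01 and 0.01 m/s); the robot touches nothing.
It fails at once if the carriage is forced more than 12 mm into the tight spot (value of joint bind above 0.012 m).
It fails at once if the robot pushes the marker itself (contact force between any of the fingers, the arm and marker above 1 N).
It fails at once if the bin or a bench tool is shifted by more than 20 mm (distance of any of parts_bin, hammer, wrench, screwdriver from where it was at the start of the episode above 0.02 m).
It also fails if it takes over 72 s, if anything falls off the work surface, if the arm or the gripper's body presses on something with over 40 N, if the wrist force passes 120 N, or if a joint passes its speed limit or range.

## Working session

There is one attempt and no reset: what is moved stays moved. The work goes in short steps, Python scripts to look and compute and a tool call to move; the robot and the scene stay as the last step left them, time stands still between calls to the robot, and variables do not carry over. Pictures are saved under pics/ and viewed, at most 10 in all, crops included, and the job is handed in when it is done.

Besides the shell and the picture viewer there is one more tool, called after ">>>" as name([rows], argument=value, ...), one row to a line, values as JSON. servo_tool: Moves the arm, as the interface text tells. Its arguments: {"type":"object","properties":{"targets":{"type":"array"},"force":{"type":"number"}},"required":["targets"]}

```bash
mkdir -p pics
cat > h.py <<'E'
import numpy as np, cv2, pickle
from station import monitor, viewer, order
def grab(n,save):
    f=viewer.grab_frame(n); cv2.imwrite(f'pics/{save}.png',f['color']); pickle.dump(f,open(f'pics/{save}.pkl','wb')); return f
def load(s): return pickle.load(open(f'pics/{s}.pkl','rb'))
def ray(f,u,v):
    F=200/np.tan(np.radians(f['fovy'])/2); R=np.array(f['R']);t=np.array(f['t'])
    return -R.T@t, R.T@np.array([(u-f['cx'])/F,(v-f['cy'])/F,1])
def atz(f,u,v,z):
    c,d=ray(f,u,v); return c+d*(z-c[2])/d[2]
def proj(f,X):
    F=200/np.tan(np.radians(f['fovy'])/2); p=np.array(f['R'])@np.array(X)+np.array(f['t'])
    return np.array([f['cx']+F*p[0]/p[2], f['cy']+F*p[1]/p[2]])
def st():
    s=monitor.get_state(); print({k:np.round(s[k],4).tolist() for k in ('t','eef_pos','ee_rot','force','width','gripper_force','q')})
E
python3 - <<'E'
from h import *
for n in('top','side'):
    f=grab(n,n+'0'); print(n,f['fovy'],np.round(f['R'],3).tolist(),np.round(f['t'],3), np.round(ray(f,0,0)[0],3))
st()
E
```

```text
top 44.988760235877855 [[-0.015, -1.0, -0.004], [-0.994, 0.016, -0.107], [0.107, 0.002, -0.994]] [0.006 0.566 1.428] [ 0.41  -0.006  1.48 ]
side 44.14282927442362 [[-0.998, -0.064, 0.015], [-0.057, 0.731, -0.68], [0.033, -0.679, -0.733]] [0.542 0.07  1.34 ] [0.501 0.893 1.022]
{'t': 0.1, 'eef_pos': [0.2756, 0.6157, 0.2188], 'ee_rot': [3.1401, -0.0002, -0.4209], 'force': [-1.1769, -0.3854, 0.5556], 'width': 0.0879, 'gripper_force': 0.0, 'q': [1.4381, 0.3593, 0.0111, -0.0003, -1.2241, -0.2881]}
```

View pics/top0.png

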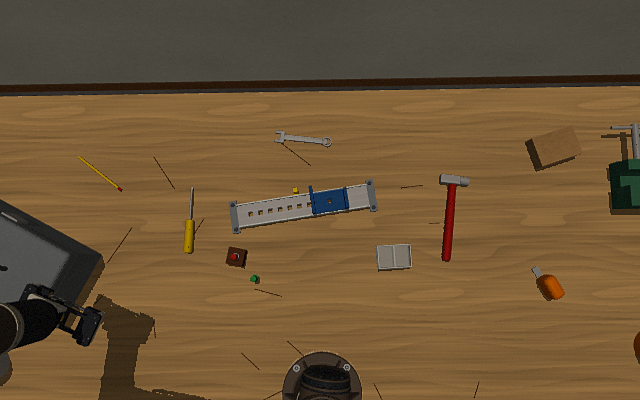

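View pics/side0.png

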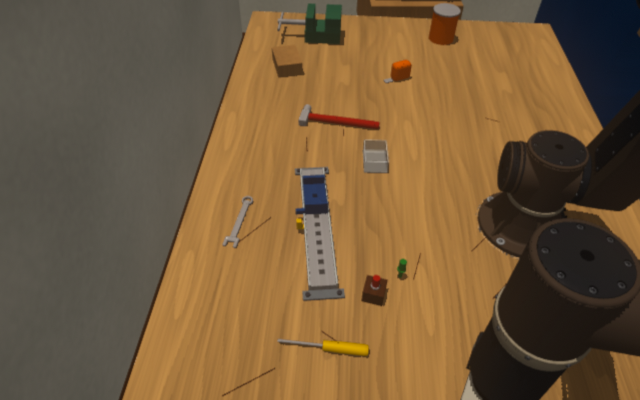

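The top view shows the track from (235,217) to (373,195), with the carriage near its right (−y) end, the marker at (295,190) and the red pin in its block at (236,257). The green look-alike is at (255,279). The side view agrees. I'll zoom in on both.

Run:
```python
from h import *
a=load('top0')['color'][170:275,220:385]; b=load('side0')['color'][160:310,285:415]
cv2.imwrite('pics/c1.png',cv2.resize(a,None,fx=4.8,fy=4.8,interpolation=cv2.INTER_CUBIC))
cv2.imwrite('pics/c2.png',cv2.resize(b,None,fx=4,fy=4,interpolation=cv2.INTER_CUBIC))
```

```text
(no output)
```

View pics/c1.png

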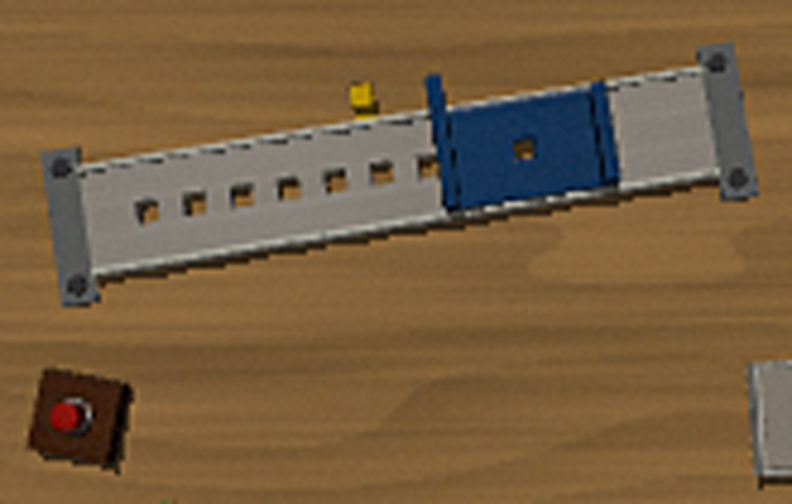

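View pics/c2.png

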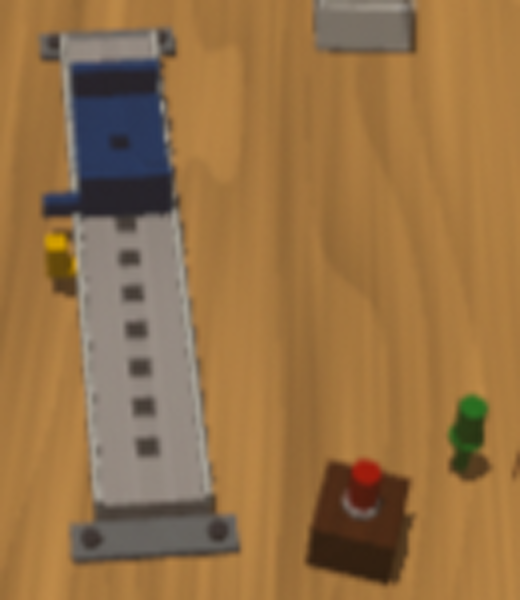

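Run:
```python
from h import *
T=load('top0');S=load('side0')
p=lambda u,v,z:atz(T,219.6+u/4.8,169.6+v/4.8,z)
q=lambda u,v,z:atz(S,284.6+u/4,159.6+v/4,z)
sl=np.array([p(*a,.020) for a in [(148,210),(195,203),(242,194),(289,188),(336,180),(382,171)]])
ss=np.array([q(*a,.020) for a in [(147,446),(144,406),(140,367),(136,329),(132,292),(129,257)]])
ys=np.array([.16,.13,.10,.07,.04,.01])
for n,s,h,pin,mk in(('top',sl,p(525,149,.036),p(68,416,.074),p(362,92,.048)),('side',ss,q(120,142,.036),q(367,467,.074),q(58,238,.048))):
    fx=np.polyfit(ys,s[:,0],1);fy=np.polyfit(ys,s[:,1],1)
    o=np.array([fx[1],fy[1]]);d=np.array([fx[0],fy[0]]);e=d/np.hypot(*d);ex=np.array([e[1],-e[0]])
    print(n,'origin',o.round(4),'scale',np.hypot(*d).round(4),'yaw deg',np.degrees(np.arctan2(-d[0],d[1])).round(2))
    for k,X in(('hole',h),('pin',pin),('marker',mk)): print(k,X.round(4),'track x,y',((X[:2]-o)@ex).round(4),((X[:2]-o)@e).round(4))
print(T['cx'],T['cy'])
```

```text
top origin [0.5553 0.0485] scale 0.9999 yaw deg 8.5
hole [ 0.5652 -0.0318  0.036 ] track x,y -0.0021 -0.0809
pin [0.4035 0.2472 0.074 ] track x,y -0.1208 0.219
marker [0.6012 0.0694 0.048 ] track x,y 0.0484 0.0138
side origin [0.5544 0.045 ] scale 1.0055 yaw deg 8.35
hole [ 0.5654 -0.0337  0.036 ] track x,y -0.0005 -0.0795
pin [0.403  0.2463 0.074 ] track x,y -0.1206 0.2211
marker [0.5984 0.066  0.048 ] track x,y 0.0466 0.0143
319.4688659252567 200.6292098773112
```

>>> servo_tool([
  {"angular": [0, 0, 8.2], "xyz": [0, 0, 0], "claw": 0},
  {"angular": [0, 0, 8.2], "xyz": [0, 0, 0], "claw": 0},
  {"angular": [0, 0, 8.2], "xyz": [0, 0, 0], "claw": 0},
  {"angular": [0, 0, 8.2], "xyz": [0, 0, 0], "claw": 0},
  {"angular": [0, 0, 8.2], "xyz": [0, 0, 0], "claw": 0},
  {"angular": [0, 0, 8.2], "xyz": [0, 0, 0], "claw": 0},
  {"angular": [0, 0, 8.2], "xyz": [0, 0, 0], "claw": 0},
  {"angular": [0, 0, 0], "xyz": [4.3, -1.07, 0], "claw": 0},
  {"angular": [0, 0, 0], "xyz": [4.3, -1.07, 0], "claw": 0},
  {"angular": [0, 0, 0], "xyz": [4.3, -1.07, 0], "claw": 0},
  {"angular": [0, 0, 0], "xyz": [4.3, -1.07, 0], "claw": 0},
  {"angular": [0, 0, 0], "xyz": [4.3, -1.07, 0], "claw": 0},
  {"angular": [0, 0, 0], "xyz": [4.3, -1.07, 0], "claw": 0},
  {"angular": [0, 0, 0], "xyz": [4.3, -1.07, 0], "claw": 0},
  {"angular": [0, 0, 0], "xyz": [4.3, -1.07, 0], "claw": 0},
  {"angular": [0, 0, 0], "xyz": [4.3, -1.07, 0], "claw": 0},
  {"angular": [0, 0, 0], "xyz": [4.3, -1.07, 0], "claw": 0},
  {"angular": [0, 0, 0], "xyz": [4.3, -1.07, 0], "claw": 0},
  {"angular": [0, 0, 0], "xyz": [4.3, -1.07, 0], "claw": 0},
  {"angular": [0, 0, 0], "xyz": [4.3, -1.07, 0], "claw": 0},
])

```text
t: 2.1
eef_pos: [0.496, 0.082, 0.2196]
ee_rot: [3.142, 0.0, -1.422]
force: [0.9, 0.8, -0.1]
width: 0.0005
gripper_force: 0.0
```

>>> servo_tool([
  {"angular": [0, 0, 0], "xyz": [4.26, -1.07, 0], "claw": 0},
  {"angular": [0, 0, 0], "xyz": [4.26, -1.07, 0], "claw": 0},
  {"angular": [0, 0, 0], "xyz": [4.26, -1.07, 0], "claw": 0},
  {"angular": [0, 0, 0], "xyz": [4.26, -1.07, 0], "claw": 0},
  {"angular": [0, 0, 0], "xyz": [4.26, -1.07, 0], "claw": 0},
  {"angular": [0, 0, 0], "xyz": [0, 0, 3], "claw": 0},
  {"angular": [0, 0, 0], "xyz": [0, 0, 3], "claw": 0},
  {"angular": [0, 0, 0], "xyz": [0, 0, 3], "claw": 0},
  {"angular": [0, 0, 0], "xyz": [0, 0, 3], "claw": 0},
  {"angular": [0, 0, 0], "xyz": [0, 0, 2], "claw": 0},
  {"angular": [0, 0, 0], "xyz": [0, 0, 1.8], "claw": 0},
  {"angular": [0, 0, 0], "xyz": [0, 0, 0], "claw": 0},
  {"angular": [0, 0, 0], "xyz": [0, 0, 0], "claw": 0},
])

```text
t: 3.4
eef_pos: [0.5801, -0.1191, 0.0617]
ee_rot: [3.141, -0.0, -1.422]
force: [0.7, -0.3, 0.6]
width: 0.0004
gripper_force: 0.0
```

Run:
```python
from h import *
st()
s=grab('side','s1');t=grab('top','t1')
a=cv2.resize(s['color'][140:260,270:400],None,fx=3,fy=3,interpolation=2);b=cv2.resize(t['color'][165:285,260:390],None,fx=3,fy=3,interpolation=2)
cv2.imwrite('pics/c3.png',np.hstack([a,b]))
```

```text
{'t': 3.4, 'eef_pos': [0.5801, -0.1191, 0.0617], 'ee_rot': [3.1406, -0.0002, -1.4224], 'force': [0.6895, -0.3202, 0.6054], 'width': 0.0004, 'gripper_force': 0.0, 'q': [0.1275, 0.3715, -0.369, 0.0003, -0.8312, 0.0207]}
```

View pics/c3.png

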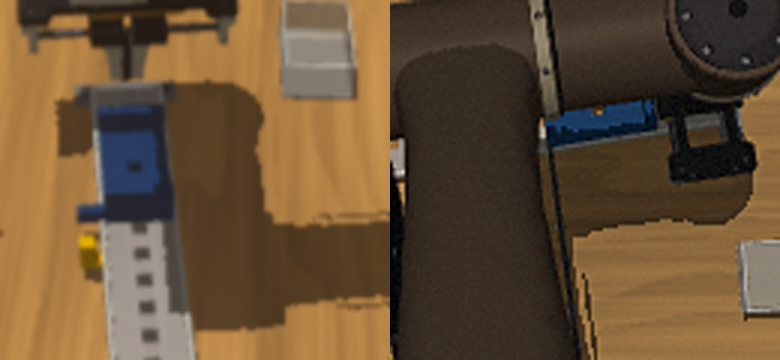

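The left half shows the closed fingers just behind the rear ear and centred on it, with the marker ahead. I'll push now.

>>> servo_tool([
  {"angular": [0, 0, 0], "xyz": [-0.5, 0, 0], "claw": 0},
  {"angular": [0, 0, 0], "xyz": [-0.5, 0, 0], "claw": 0},
  {"angular": [0, 0, 0], "xyz": [-0.5, 0, 0], "claw": 0},
  {"angular": [0, 0, 0], "xyz": [-0.5, 0, 0], "claw": 0},
  {"angular": [0, 0, 0], "xyz": [-0.5, 0, 0], "claw": 0},
  {"angular": [0, 0, 0], "xyz": [-0.5, 0, 0], "claw": 0},
  {"angular": [0, 0, 0], "xyz": [-0.5, 0, 0], "claw": 0},
  {"angular": [0, 0, 0], "xyz": [-0.5, 0, 0], "claw": 0},
  {"angular": [0, 0, 0], "xyz": [-0.5, 0, 0], "claw": 0},
  {"angular": [0, 0, 0], "xyz": [-0.5, 0, 0], "claw": 0},
  {"angular": [0, 0, 0], "xyz": [-0.5, 0, 0], "claw": 0},
  {"angular": [0, 0, 0], "xyz": [-0.5, 0, 0], "claw": 0},
  {"angular": [0, 0, 0], "xyz": [-0.5, 0, 0], "claw": 0},
  {"angular": [0, 0, 0], "xyz": [-0.5, 0, 0], "claw": 0},
  {"angular": [0, 0, 0], "xyz": [-0.3, 0, 0], "claw": 0},
  {"angular": [0, 0, 0], "xyz": [-0.2, 0, 0], "claw": 0},
  {"angular": [0, 0, 0], "xyz": [-0.1, 0, 0], "claw": 0},
])

```text
t: 5.2
eef_pos: [0.569, -0.0437, 0.0617]
ee_rot: [-3.142, 0.0, -1.422]
force: [0.8, 0.5, -0.1]
width: 0.0007
gripper_force: 0.0
```

```bash
cat > est.py <<'E'
from h import *
import sys
# blobs in side view: marker (yellow) and lug; report gap lug->marker along the track
s=grab('side',sys.argv[1]); hsv=cv2.cvtColor(s['color'],cv2.COLOR_BGR2HSV)
roi=np.zeros(hsv.shape[:2],bool); roi[150:320,285:360]=1
e=np.array([-.1468,.9892]);ex=np.array([.9892,.1468]);o=np.array([.555,.047])
def tr(u,v,z): X=atz(s,u,v,z)[:2]-o; return (X@ex).round(4),(X@e).round(4)
y=roi&(cv2.inRange(hsv,(22,150,90),(35,255,255))>0); r,c=np.nonzero(y); print('marker px',c.min(),c.max(),r.min(),r.max(),'far top edge z48',tr(c.mean()-.5,r.min()-.5,.048))
b=roi&(cv2.inRange(hsv,(100,120,40),(125,255,255))>0); r,c=np.nonzero(b); print('blue px',c.min(),c.max(),r.min(),r.max())
st()
E
python3 est.py s2
python3 - <<'E'
from h import *
a=load('s2')['color'][150:310,270:400]
cv2.imwrite('pics/c4.png',cv2.resize(a,None,fx=3.5,fy=3.5,interpolation=2))
E
```

```text
marker px 296 303 219 227 far top edge z48 (np.float64(0.0462), np.float64(0.0103))
blue px 297 325 176 210
{'t': 5.25, 'eef_pos': [0.5689, -0.0437, 0.0617], 'ee_rot': [3.1416, 0.0, -1.4225], 'force': [-0.1755, 0.401, 0.8825], 'width': 0.0003, 'gripper_force': 0.0, 'q': [0.2662, 0.3409, -0.4184, -0.0, -0.8115, -0.1179]}
```

View pics/c4.png

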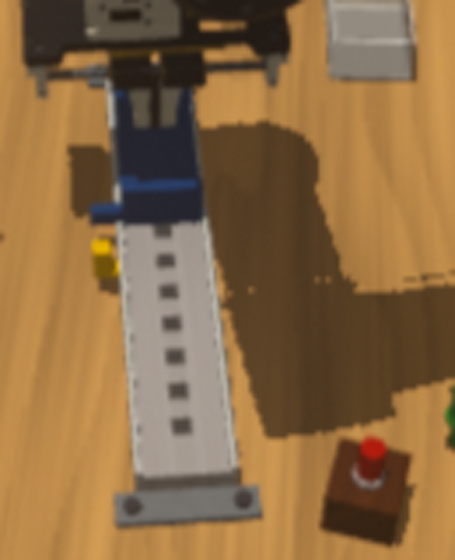

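Run:
```python
from h import *
s=load('s2'); e=np.array([-.1468,.9892]);ex=np.array([.9892,.1468]);o=np.array([.555,.047])
W=lambda x,y,z: np.r_[o+x*ex+y*e,z]
c4=lambda X:((proj(s,X)-[270,150])*3.5).round(0)
print('tip',c4([.569,-.0437,.04]),'tcp',c4([.569,-.0437,.062]))
for z in(.037,.063):
  for d in(-.055,-.045,.045,.055): print(z,d,c4(W(0,-.08+d,z)), c4(W(-.031,-.08+d,z)))
f=viewer.grab_frame('wrist'); cv2.imwrite('pics/w1.png',f['color'])
```

```text
tip [153. 145.] tcp [153. 125.]
0.037 -0.055 [149. 109.] [188. 107.]
0.037 -0.045 [150. 117.] [189. 116.]
0.037 0.045 [159. 201.] [199. 199.]
0.037 0.055 [160. 211.] [200. 209.]
0.063 -0.055 [149.  86.] [188.  84.]
0.063 -0.045 [150.  94.] [189.  92.]
0.063 0.045 [159. 178.] [200. 176.]
0.063 0.055 [160. 188.] [201. 186.]
```

View pics/w1.png

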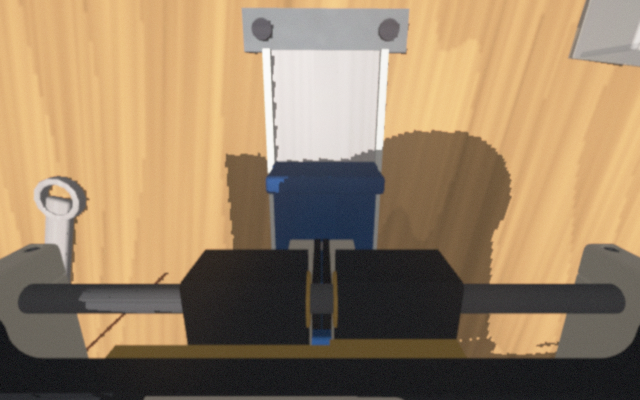

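Run:
```python
from h import *
s=load('s2'); w=grab('wrist','w2'); st()
print(np.round(ray(w,0,0)[0],3),w['fovy'])
def tri(a,b):
    (c1,d1),(c2,d2)=a,b; k=np.linalg.lstsq(np.c_[d1,-d2],c2-c1,rcond=None)[0]; p,q=c1+k[0]*d1,c2+k[1]*d2; return p.round(4),q.round(4)
print(tri(ray(w,320,240),ray(s,314.3,186.0)))
for z in(.02,.04,.05,.06): print(z,proj(w,[.569,-.0437,z]).round(),proj(w,[.570,-.0531,z]).round())
e=np.array([-.1468,.9892]);ex=np.array([.9892,.1468]);o=np.array([.555,.047])
W=lambda x,y,z: np.r_[o+x*ex+y*e,z]
for y in(-.135,-.125,-.035,-.025): print('ear',y,proj(w,W(-.031,y,.063)).round(),proj(w,W(.031,y,.063)).round(),proj(w,W(.031,y,.037)).round())
```

```text
{'t': 5.35, 'eef_pos': [0.569, -0.0439, 0.0617], 'ee_rot': [3.1416, -0.0, -1.4227], 'force': [-0.2956, 0.483, -0.4602], 'width': 0.001, 'gripper_force': 0.0, 'q': [0.2658, 0.3411, -0.4182, 0.0, -0.8115, -0.1177]}
[ 0.582 -0.124  0.227] 62.62744639999263
(array([ 0.5708, -0.0465,  0.0581]), array([ 0.5673, -0.0468,  0.0582]))
0.02 [322. 220.] [323. 207.]
0.04 [322. 232.] [323. 218.]
0.05 [322. 239.] [323. 224.]
0.06 [322. 246.] [323. 231.]
ear -0.135 [385. 172.] [263. 172.] [270. 162.]
ear -0.125 [383. 191.] [264. 191.] [271. 178.]
ear -0.035 [375. 335.] [272. 334.] [277. 308.]
ear -0.025 [374. 348.] [272. 348.] [278. 320.]
```

Run:
```python
from h import *
s=load('s2');w=load('w2')
for z in(.037,.045,.055,.062,.07,.08,.09): 
    p=proj(s,[.5677,-.0344,z]); print(z,p.round(1))
for r in range(174,206,2): print(r,[s['color'][r,c].tolist() for c in(309,311,313,317)])
print('w')
for r in range(215,270,5): print(r,[w['color'][r,c].tolist() for c in(295,305,320,340)])
t=load('t1')
```

```text
0.037 [313.8 194.6]
0.045 [313.8 192.6]
0.055 [313.8 190.1]
0.062 [313.8 188.3]
0.07 [313.8 186.2]
0.08 [313.8 183.6]
0.09 [313.8 181. ]
174 [[24, 32, 40], [25, 32, 40], [22, 29, 37], [30, 38, 46]]
176 [[61, 73, 82], [60, 73, 82], [34, 42, 49], [65, 79, 88]]
178 [[67, 82, 91], [66, 81, 90], [32, 40, 48], [67, 82, 91]]
180 [[68, 82, 91], [64, 78, 87], [29, 37, 44], [67, 81, 90]]
182 [[71, 85, 95], [66, 81, 90], [32, 41, 49], [67, 81, 90]]
184 [[67, 81, 91], [67, 81, 90], [34, 43, 51], [66, 80, 89]]
186 [[56, 58, 63], [55, 58, 63], [38, 37, 40], [52, 51, 54]]
188 [[46, 36, 37], [47, 36, 36], [47, 37, 37], [46, 36, 36]]
190 [[47, 37, 37], [47, 37, 37], [46, 36, 36], [46, 37, 36]]
192 [[46, 36, 37], [48, 37, 37], [47, 37, 37], [46, 36, 36]]
194 [[48, 37, 37], [48, 37, 37], [47, 37, 37], [47, 36, 37]]
196 [[48, 37, 38], [47, 37, 37], [47, 37, 37], [47, 37, 37]]
198 [[48, 38, 38], [48, 37, 38], [47, 37, 37], [47, 37, 37]]
200 [[60, 43, 39], [49, 38, 37], [51, 39, 38], [52, 39, 37]]
202 [[92, 58, 43], [89, 56, 41], [94, 59, 43], [100, 61, 42]]
204 [[78, 52, 41], [77, 50, 40], [77, 50, 40], [72, 47, 39]]
w
215 [[75, 50, 34], [78, 50, 34], [78, 53, 40], [77, 52, 38]]
220 [[76, 54, 36], [78, 52, 38], [77, 53, 35], [74, 50, 34]]
225 [[76, 51, 35], [78, 51, 35], [76, 49, 32], [73, 48, 31]]
230 [[77, 54, 37], [76, 50, 33], [77, 52, 35], [71, 48, 30]]
235 [[78, 52, 38], [77, 52, 33], [77, 52, 36], [74, 49, 32]]
240 [[91, 95, 94], [92, 97, 98], [45, 38, 32], [92, 96, 95]]
245 [[103, 112, 116], [99, 107, 113], [52, 51, 54], [101, 107, 115]]
250 [[44, 42, 42], [43, 41, 43], [44, 40, 42], [43, 43, 42]]
255 [[35, 32, 31], [36, 36, 34], [40, 32, 29], [37, 32, 33]]
260 [[31, 32, 29], [26, 26, 27], [38, 31, 25], [36, 33, 31]]
265 [[35, 32, 35], [31, 27, 25], [34, 32, 27], [32, 29, 29]]
```

>>> servo_tool([
  {"angular": [0, 0, 0], "xyz": [0, 0, -1], "claw": 0},
  {"angular": [0, 0, 0], "xyz": [3, 0, 0], "claw": 0},
  {"angular": [0, 0, 0], "xyz": [3, 0, 0], "claw": 0},
  {"angular": [0, 0, 0], "xyz": [2, 0, 0], "claw": 0},
  {"angular": [0, 0, 0], "xyz": [0, 0, 1.2], "claw": 0},
  {"angular": [0, 0, 0], "xyz": [0, 0, 1.2], "claw": 0},
  {"angular": [0, 0, 0], "xyz": [0, 0, 0], "claw": 0},
])

```text
t: 6.05
eef_pos: [0.5792, -0.1226, 0.0457]
ee_rot: [3.138, 0.001, -1.423]
force: [-0.7, -0.4, -0.6]
width: 0.0006
gripper_force: 0.0
```

Run:
```python
from h import *
s=grab('side','s3'); st(); p=monitor.get_state()['eef_pos']
n=np.array([-.1468,.9892,0])
for z in(.02,.03,.04,.05,.06,.07): print(z,proj(s,np.array([p[0],p[1],z])+.0095*n).round(1))
u=int(proj(s,[p[0],p[1],.05])[0])
for r in range(148,190,2): print(r,[s['color'][r,c].tolist() for c in(u-3,u,u+3)])
```

```text
{'t': 6.1, 'eef_pos': [0.5798, -0.1225, 0.0466], 'ee_rot': [3.1391, 0.0002, -1.4222], 'force': [0.4936, 0.764, -0.2014], 'width': 0.0004, 'gripper_force': 0.0, 'q': [0.1213, 0.3914, -0.3805, -0.0002, -0.8014, 0.0275]}
0.02 [312.1 178.6]
0.03 [312.1 176.2]
0.04 [312.1 173.6]
0.05 [312.1 171.1]
0.06 [312.1 168.6]
0.07 [312.1 166. ]
148 [[22, 46, 63], [23, 52, 72], [23, 45, 61]]
150 [[22, 35, 47], [40, 75, 105], [31, 47, 62]]
152 [[23, 29, 37], [29, 47, 64], [29, 47, 62]]
154 [[26, 31, 40], [22, 33, 42], [27, 37, 46]]
156 [[21, 27, 36], [20, 29, 37], [31, 40, 49]]
158 [[29, 37, 44], [24, 31, 39], [40, 49, 57]]
160 [[65, 79, 88], [38, 48, 56], [54, 66, 75]]
162 [[66, 81, 90], [36, 45, 54], [53, 65, 74]]
164 [[66, 81, 91], [37, 46, 55], [53, 64, 73]]
166 [[67, 81, 92], [38, 48, 57], [54, 66, 75]]
168 [[67, 81, 91], [42, 52, 60], [54, 66, 75]]
170 [[64, 74, 83], [47, 54, 62], [58, 65, 73]]
172 [[65, 71, 79], [61, 67, 75], [62, 69, 76]]
174 [[66, 70, 76], [61, 61, 68], [67, 65, 68]]
176 [[100, 62, 44], [96, 59, 41], [95, 58, 41]]
178 [[58, 41, 37], [50, 37, 36], [48, 36, 35]]
180 [[46, 36, 36], [45, 35, 35], [45, 35, 35]]
182 [[46, 36, 36], [46, 36, 36], [47, 36, 35]]
184 [[81, 51, 39], [80, 51, 39], [89, 55, 39]]
186 [[101, 61, 42], [100, 60, 41], [102, 61, 41]]
188 [[99, 60, 41], [102, 61, 42], [101, 61, 41]]
```

>>> servo_tool([
  {"angular": [0, 0, 0], "xyz": [0, 0, 0.7], "claw": 0},
  {"angular": [0, 0, 0], "xyz": [0, 0, 0.5], "claw": 0},
  {"angular": [0, 0, 0], "xyz": [0, 0, 0], "claw": 0},
  {"angular": [0, 0, 0], "xyz": [-0.5, 0, 0], "claw": 0},
  {"angular": [0, 0, 0], "xyz": [-0.5, 0, 0], "claw": 0},
  {"angular": [0, 0, 0], "xyz": [-0.5, 0, 0], "claw": 0},
  {"angular": [0, 0, 0], "xyz": [-0.5, 0, 0], "claw": 0},
  {"angular": [0, 0, 0], "xyz": [-0.5, 0, 0], "claw": 0},
  {"angular": [0, 0, 0], "xyz": [-0.5, 0, 0], "claw": 0},
  {"angular": [0, 0, 0], "xyz": [-0.5, 0, 0], "claw": 0},
  {"angular": [0, 0, 0], "xyz": [-0.5, 0, 0], "claw": 0},
  {"angular": [0, 0, 0], "xyz": [-0.5, 0, 0], "claw": 0},
  {"angular": [0, 0, 0], "xyz": [-0.5, 0, 0], "claw": 0},
  {"angular": [0, 0, 0], "xyz": [-0.5, 0, 0], "claw": 0},
])

```text
t: 7.5
eef_pos: [0.5728, -0.0682, 0.0358]
ee_rot: [-3.141, -0.0, -1.423]
force: [-0.0, -2.8, 0.8]
width: 0.0007
gripper_force: 1.3
```

```bash
python3 est.py s4
```

```text
marker px 296 303 219 227 far top edge z48 (np.float64(0.0462), np.float64(0.0103))
blue px 302 325 194 218
{'t': 7.55, 'eef_pos': [0.5726, -0.0676, 0.0357], 'ee_rot': [-3.1413, 0.0002, -1.4224], 'force': [0.0962, -0.06, -0.5775], 'width': 0.0006, 'gripper_force': 0.0, 'q': [0.2215, 0.3825, -0.4288, -0.0003, -0.7592, -0.0729]}
```

>>> servo_tool([
  {"angular": [0, 0, 0], "xyz": [-0.5, 0, 0], "claw": 0},
  {"angular": [0, 0, 0], "xyz": [-0.5, 0, 0], "claw": 0},
  {"angular": [0, 0, 0], "xyz": [-0.5, 0, 0], "claw": 0},
  {"angular": [0, 0, 0], "xyz": [-0.5, 0, 0], "claw": 0},
  {"angular": [0, 0, 0], "xyz": [-0.5, 0, 0], "claw": 0},
  {"angular": [0, 0, 0], "xyz": [-0.5, 0, 0], "claw": 0},
  {"angular": [0, 0, 0], "xyz": [-0.3, 0, 0], "claw": 0},
  {"angular": [0, 0, 0], "xyz": [-0.3, 0, 0], "claw": 0},
])

```text
t: 8.35
eef_pos: [0.5675, -0.0326, 0.0357]
ee_rot: [-3.141, 0.0, -1.422]
force: [2.2, -2.9, -0.1]
width: 0.0005
gripper_force: 1.8
```

```bash
python3 est.py s5
```

```text
marker px 297 304 228 237 far top edge z48 (np.float64(0.0467), np.float64(0.0406))
blue px 304 329 203 228
{'t': 8.4, 'eef_pos': [0.5673, -0.0323, 0.0357], 'ee_rot': [-3.1415, 0.0002, -1.4224], 'force': [0.5727, -0.6253, 0.5237], 'width': 0.0002, 'gripper_force': 0.3153, 'q': [0.2873, 0.3715, -0.4478, -0.0002, -0.7514, -0.1387]}
```

>>> servo_tool([
  {"angular": [0, 0, 0], "xyz": [-0.2, 0, 0], "claw": 0},
  {"angular": [0, 0, 0], "xyz": [-0.2, 0, 0], "claw": 0},
  {"angular": [0, 0, 0], "xyz": [-0.2, 0, 0], "claw": 0},
])

```text
t: 8.7
eef_pos: [0.5664, -0.027, 0.0356]
ee_rot: [3.142, -0.0, -1.423]
force: [1.6, -2.9, 0.1]
width: 0.0005
gripper_force: 1.7
```

>>> servo_tool([
  {"angular": [0, 0, 0], "xyz": [-0.2, 0, 0], "claw": 0},
  {"angular": [0, 0, 0], "xyz": [-0.2, 0, 0], "claw": 0},
  {"angular": [0, 0, 0], "xyz": [-0.2, 0, 0], "claw": 0},
])

```text
t: 9.0
eef_pos: [0.5656, -0.021, 0.0356]
ee_rot: [3.142, 0.0, -1.423]
force: [2.3, -3.4, -0.5]
width: 0.0003
gripper_force: 1.7
```

>>> servo_tool([
  {"angular": [0, 0, 0], "xyz": [-0.2, 0, 0], "claw": 0},
  {"angular": [0, 0, 0], "xyz": [-0.2, 0, 0], "claw": 0},
  {"angular": [0, 0, 0], "xyz": [-0.2, 0, 0], "claw": 0},
])

```text
t: 9.3
eef_pos: [0.5647, -0.015, 0.0356]
ee_rot: [-3.142, 0.0, -1.423]
force: [2.0, -3.2, -0.9]
width: 0.0003
gripper_force: 1.7
```

>>> servo_tool([
  {"angular": [0, 0, 0], "xyz": [-0.3, 0, 0], "claw": 0},
  {"angular": [0, 0, 0], "xyz": [-0.3, 0, 0], "claw": 0},
  {"angular": [0, 0, 0], "xyz": [-0.3, 0, 0], "claw": 0},
  {"angular": [0, 0, 0], "xyz": [-0.2, 0, 0], "claw": 0},
])

```text
t: 9.7
eef_pos: [0.5631, -0.0039, 0.0356]
ee_rot: [-3.142, 0.0, -1.422]
force: [3.5, -3.0, -1.8]
width: 0.0005
gripper_force: 1.7
```

>>> servo_tool([
  {"angular": [0, 0, 0], "xyz": [-0.2, 0, 0], "claw": 0},
  {"angular": [0, 0, 0], "xyz": [-0.2, 0, 0], "claw": 0},
  {"angular": [0, 0, 0], "xyz": [-0.2, 0, 0], "claw": 0},
])

```text
t: 10.0
eef_pos: [0.5622, 0.0018, 0.0357]
ee_rot: [-3.142, -0.0, -1.423]
force: [3.2, -2.9, -1.0]
width: 0.0004
gripper_force: 1.7
```

>>> servo_tool([
  {"angular": [0, 0, 0], "xyz": [-0.2, 0, 0], "claw": 0},
  {"angular": [0, 0, 0], "xyz": [-0.2, 0, 0], "claw": 0},
  {"angular": [0, 0, 0], "xyz": [-0.2, 0, 0], "claw": 0},
])

```text
t: 10.3
eef_pos: [0.5613, 0.0077, 0.0357]
ee_rot: [-3.142, -0.0, -1.423]
force: [3.1, -4.1, -1.2]
width: 0.0002
gripper_force: 2.0
```

>>> servo_tool([
  {"angular": [0, 0, 0], "xyz": [-0.2, 0, 0], "claw": 0},
  {"angular": [0, 0, 0], "xyz": [-0.2, 0, 0], "claw": 0},
])

```text
t: 10.5
eef_pos: [0.5608, 0.0112, 0.0357]
ee_rot: [3.141, -0.001, -1.423]
force: [4.2, -7.8, -2.0]
width: 0.0003
gripper_force: 4.4
```

>>> servo_tool([
  {"angular": [0, 0, 0], "xyz": [-0.15, 0, 0], "claw": 0},
  {"angular": [0, 0, 0], "xyz": [0, 0, 0], "claw": 0},
  {"angular": [0, 0, 0], "xyz": [0, 0, 0], "claw": 0},
])

```text
t: 10.8
eef_pos: [0.5606, 0.0125, 0.0357]
ee_rot: [3.141, -0.001, -1.423]
force: [4.6, -7.6, -1.6]
width: 0.0005
gripper_force: 3.7
```

```bash
python3 est.py s6
```

```text
marker px 298 305 242 250 far top edge z48 (np.float64(0.0462), np.float64(0.0859))
blue px 305 330 216 242
{'t': 10.85, 'eef_pos': [0.5606, 0.0125, 0.0357], 'ee_rot': [3.1415, -0.0007, -1.4226], 'force': [4.4521, -7.4832, -1.9027], 'width': 0.0007, 'gripper_force': 3.6892, 'q': [0.3719, 0.3614, -0.4651, 0.001, -0.7445, -0.2244]}
```

>>> servo_tool([
  {"angular": [0, 0, 0], "xyz": [-0.1, 0, 0], "claw": 0},
  {"angular": [0, 0, 0], "xyz": [-0.1, 0, 0], "claw": 0},
  {"angular": [0, 0, 0], "xyz": [0, 0, 0], "claw": 0},
])

```text
t: 11.15
eef_pos: [0.5604, 0.0139, 0.0357]
ee_rot: [3.141, -0.001, -1.423]
force: [5.3, -10.9, -1.9]
width: 0.0008
gripper_force: 5.4
```

>>> servo_tool([
  {"angular": [0, 0, 0], "xyz": [1, 0, 0], "claw": 0},
  {"angular": [0, 0, 0], "xyz": [0, 0, -2.5], "claw": 0},
  {"angular": [0, 0, 0], "xyz": [0, 0, -2.5], "claw": 0},
  {"angular": [0, 0, 0], "xyz": [-3.5, 0.2, 0], "claw": 0},
  {"angular": [0, 0, 0], "xyz": [-3.5, 0.2, 0], "claw": 0},
  {"angular": [0, 0, 0], "xyz": [-3.5, 0.2, 0], "claw": 0},
  {"angular": [0, 0, 0], "xyz": [-3.5, 0, 0], "claw": 0},
  {"angular": [0, 0, 0], "xyz": [-2.5, 0, 0], "claw": 0},
  {"angular": [0, 0, 0], "xyz": [0, 0, 0], "claw": 0},
  {"angular": [0, 0, 0], "xyz": [0, 0, 0], "claw": 0},
])

```text
t: 12.15
eef_pos: [0.5305, 0.1678, 0.0854]
ee_rot: [3.14, 0.0, -1.421]
force: [0.1, -0.7, 0.4]
width: 0.0004
gripper_force: 0.0
```

Run:
```python
from h import *
grab('wrist','w3'); st()
```

```text
{'t': 12.2, 'eef_pos': [0.5307, 0.1672, 0.0854], 'ee_rot': [3.1404, -0.0001, -1.4223], 'force': [-0.3976, 0.2446, 0.3147], 'width': 0.0005, 'gripper_force': 0.0, 'q': [0.6567, 0.2922, -0.4244, -0.0007, -0.8553, -0.5077]}
```

View pics/w3.png

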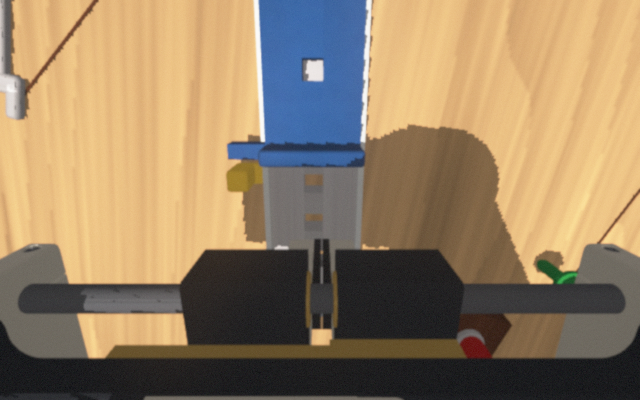

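The wrist view shows the carriage hole at (313,69), solid track beneath it, track slots at (314,180) and (314,218), and the marker at (240,177) touching the lug.

Run:
```python
from h import *
w=load('w3'); e=np.array([-.1468,.9892]);ex=np.array([.9892,.1468]);o=np.array([.555,.047])
tr=lambda u,v,z:np.r_[(atz(w,u,v,z)[:2]-o)@ex,(atz(w,u,v,z)[:2]-o)@e].round(4)
print('hole',tr(313,69,.037),'edges',tr(302,57,.037),tr(323,82,.037),'slots',tr(314,180,.022),tr(314,218,.022),'ear outer top',tr(312,167,.063))
g=cv2.cvtColor(w['color'],cv2.COLOR_BGR2GRAY)
print('hole col',[(r,int(g[r,308:320].mean())) for r in range(50,90,2)])
print('slot col',[(r,int(g[r,308:320].mean())) for r in range(166,240,2)])
p=monitor.get_state()['eef_pos'];print('tcp',((np.array(p)[:2]-o)@ex).round(4),((np.array(p)[:2]-o)@e).round(4))
```

```text
hole [-0.0006  0.0277] edges [0.006 0.021] [-0.0066  0.0351] slots [-0.0006  0.1008] [-0.0004  0.13  ] ear outer top [-0.0003  0.0825]
hole col [(50, 102), (52, 103), (54, 103), (56, 101), (58, 73), (60, 149), (62, 226), (64, 230), (66, 230), (68, 230), (70, 232), (72, 232), (74, 227), (76, 226), (78, 228), (80, 198), (82, 110), (84, 102), (86, 102), (88, 101)]
slot col [(166, 70), (168, 105), (170, 110), (172, 110), (174, 107), (176, 104), (178, 105), (180, 104), (182, 104), (184, 103), (186, 99), (188, 98), (190, 99), (192, 102), (194, 108), (196, 109), (198, 109), (200, 109), (202, 110), (204, 111), (206, 110), (208, 109), (210, 110), (212, 110), (214, 104), (216, 100), (218, 99), (220, 99), (222, 99), (224, 98), (226, 97), (228, 98), (230, 100), (232, 108), (234, 107), (236, 108), (238, 98)]
tcp -0.0064 0.1224
```

>>> servo_tool([
  {"angular": [0, 0, 0], "xyz": [0, 0, 2], "claw": 0},
  {"angular": [0, 0, 0], "xyz": [0, 0, 2], "claw": 0},
  {"angular": [0, 0, 0], "xyz": [0, 0, 0.8], "claw": 0},
  {"angular": [0, 0, 0], "xyz": [0.8, 0, 0], "claw": 0},
  {"angular": [0, 0, 0], "xyz": [0.8, 0, 0], "claw": 0},
  {"angular": [0, 0, 0], "xyz": [0.6, 0, 0], "claw": 0},
  {"angular": [0, 0, 0], "xyz": [0.4, 0, 0], "claw": 0},
  {"angular": [0, 0, 0], "xyz": [0.4, 0, 0], "claw": 0},
  {"angular": [0, 0, 0], "xyz": [0.4, 0, 0], "claw": 0},
  {"angular": [0, 0, 0], "xyz": [0.4, 0, 0], "claw": 0},
  {"angular": [0, 0, 0], "xyz": [0.3, 0, 0], "claw": 0},
  {"angular": [0, 0, 0], "xyz": [0.2, 0, 0], "claw": 0},
  {"angular": [0, 0, 0], "xyz": [0.1, 0, 0], "claw": 0},
])

```text
t: 13.5
eef_pos: [0.5382, 0.124, 0.0378]
ee_rot: [-3.141, 0.0, -1.423]
force: [-0.3, 2.9, 1.4]
width: 0.0008
gripper_force: 1.3
```

```bash
cat > hole.py <<'E'
from h import *
import sys
w=grab('wrist',sys.argv[1]); st(); p=monitor.get_state()['eef_pos']
e=np.array([-.1468,.9892]);ex=np.array([.9892,.1468]);o=np.array([.555,.047])
W=lambda x,y,z:np.r_[o+x*ex+y*e,z]
print('tcp',((np.array(p)[:2]-o)@ex).round(4),((np.array(p)[:2]-o)@e).round(4))
g=cv2.cvtColor(w['color'],cv2.COLOR_BGR2GRAY)
hsv=cv2.cvtColor(w['color'],cv2.COLOR_BGR2HSV)
b=cv2.inRange(hsv,(95,110,30),(130,255,255))
print('blue col runs, x -50 and 0:')
for dx in(0,-.02):
    rows=np.arange(0,330); ys=[]
    c=int(proj(w,W(dx,.03,.037))[0]); m=b[:330,c-2:c+3].mean(1)>127
    ch=np.nonzero(np.diff(m.astype(int)))[0]; print(c,[(int(r)+1,((atz(w,c,r+.5,.037)[:2]-o)@e).round(4),((atz(w,c,r+.5,.063)[:2]-o)@e).round(4)) for r in ch])
    if dx==0:
        for r in range(max(0,ch[0]-2) if len(ch) else 0,(ch[min(3,len(ch)-1)]+3) if len(ch) else 0): print(r,w['color'][r,c-4:c+5].mean(0).astype(int),end=' ')
E
python3 hole.py w4
```

```text
{'t': 13.55, 'eef_pos': [0.5382, 0.1239, 0.0378], 'ee_rot': [-3.1412, 0.0001, -1.4225], 'force': [0.2453, 1.6367, 0.2096], 'width': 0.0005, 'gripper_force': 0.786, 'q': [0.581, 0.3469, -0.4824, 0.0002, -0.7411, -0.4329]}
tcp -0.0054 0.0785
blue col runs, x -50 and 0:
312 [(114, np.float64(0.0068), np.float64(0.0053)), (139, np.float64(0.0189), np.float64(0.0156)), (249, np.float64(0.0796), np.float64(0.0667))]
111 [189 119  69] 112 [186 120  71] 113 [175 122  92] 114 [144 126 129] 115 [110 130 157] 116 [103 136 168] 117 [105 139 172] 118 [105 141 173] 119 [105 140 172] 120 [105 140 173] 121 [105 140 173] 122 [106 142 175] 123 [106 142 175] 124 [100 134 166] 125 [ 94 122 151] 126 [ 92 118 147] 127 [ 93 120 148] 128 [ 92 119 148] 129 [ 92 119 148] 130 [ 92 118 147] 131 [ 88 113 140] 132 [ 88 108 130] 133 [ 98 107 121] 134 [108 108 113] 135 [111 109 111] 136 [110 105 107] 137 [101  89  87] 138 [90 67 56] 139 [94 62 43] 140 [121  78  49] 141 [158 100  59] 142 [180 113  66] 143 [185 116  68] 144 [184 115  67] 145 [183 116  67] 146 [182 116  67] 147 [182 115  67] 148 [182 115  67] 149 [182
[... 951 characters left out ...]
36] 208 [88 57 33] 209 [88 57 34] 210 [87 56 34] 211 [87 54 34] 212 [86 56 34] 213 [82 54 33] 214 [79 51 30] 215 [79 52 33] 216 [79 52 33] 217 [79 51 32] 218 [77 50 31] 219 [78 49 30] 220 [78 50 33] 221 [77 49 30] 222 [77 51 32] 223 [77 50 30] 224 [77 50 32] 225 [78 50 31] 226 [78 50 31] 227 [78 50 30] 228 [77 50 31] 229 [76 50 29] 230 [77 51 32] 231 [78 51 32] 232 [80 54 31] 233 [82 53 32] 234 [83 54 33] 235 [84 54 33] 236 [85 53 33] 237 [84 53 32] 238 [85 55 34] 239 [85 54 34] 240 [84 53 32] 241 [84 55 33] 242 [84 53 32] 243 [84 54 33] 244 [83 52 32] 245 [84 53 32] 246 [84 54 32] 247 [83 52 31] 248 [82 53 32] 249 [81 57 44] 250 [81 72 68] 351 [(250, np.float64(0.0801), np.float64(0.0672))]
```

Run:
```python
from h import *
w=load('w4'); e=np.array([-.1468,.9892]);o=np.array([.555,.047])
print('cam',ray(w,0,0)[0].round(4),((ray(w,0,0)[0][:2]-o)@e).round(4))
for r in(114,132.5,137.5,141): print(r,[(z,((atz(w,312,r,z)[:2]-o)@e).round(4)) for z in(0,.022,.023,.037)])
```

```text
cam [0.5507 0.044  0.2029] -0.0023
114 [(0, np.float64(0.0091)), (0.022, np.float64(0.0078)), (0.023, np.float64(0.0078)), (0.037, np.float64(0.007))]
132.5 [(0, np.float64(0.02)), (0.022, np.float64(0.0176)), (0.023, np.float64(0.0175)), (0.037, np.float64(0.0159))]
137.5 [(0, np.float64(0.023)), (0.022, np.float64(0.0203)), (0.023, np.float64(0.0201)), (0.037, np.float64(0.0184))]
141 [(0, np.float64(0.0251)), (0.022, np.float64(0.0222)), (0.023, np.float64(0.022)), (0.037, np.float64(0.0201))]
```

Run:
```python
from h import *
w=load('w3'); e=np.array([-.1468,.9892]);o=np.array([.555,.047])
print(((ray(w,0,0)[0][:2]-o)@e).round(4))
for r in range(168,236): print(r,((atz(w,314,r,.022)[:2]-o)@e).round(4),((atz(w,314,r,0)[:2]-o)@e).round(4),w['color'][r,310:318].mean(0).astype(int))
```

```text
0.0422
168 0.0921 0.0969 [104 104 107]
169 0.0928 0.0977 [109 109 112]
170 0.0935 0.0985 [109 109 112]
171 0.0943 0.0993 [107 109 112]
172 0.095 0.1001 [108 109 113]
173 0.0957 0.1009 [103 109 117]
174 0.0964 0.1017 [ 90 105 121]
175 0.0972 0.1025 [ 78 102 125]
176 0.0979 0.1033 [ 75 101 127]
177 0.0986 0.1041 [ 74 101 128]
178 0.0994 0.1049 [ 75 102 127]
179 0.1001 0.1057 [ 74 101 126]
180 0.1008 0.1065 [ 74 101 127]
181 0.1016 0.1073 [ 73 100 126]
182 0.1023 0.1081 [ 72 100 125]
183 0.1031 0.1089 [ 74 100 126]
184 0.1038 0.1097 [ 78 100 121]
185 0.1046 0.1106 [ 87  98 111]
186 0.1053 0.1114 [ 95  98 104]
187 0.1061 0.1122 [ 97  98 102]
188 0.1068 0.113 [ 97  97 101]
189 0.1076 0.1138 [ 98  98 101]
190 0.1083 0.1147 [ 98  98 102]
191 0.1091 0.1155 [ 99  99 102]
192 0.1098 0.1163 [100 101 105]
193 0.1106 0.1172 [103 104 108]
194 0.1113 0.118 [105 106 111]
195 0.1121 0.1188 [106 107 112]
196 0.1128 0.1197 [107 108 112]
197 0.1136 0.1205 [105 107 112]
198 0.1144 0.1213 [107 108 112]
199 0.1151 0.1222 [106 107 112]
200 0.1159 0.123 [105 107 111]
201 0.1167 0.1238 [107 110 113]
202 0.117
[... 371 characters left out ...]
]
214 0.1268 0.1349 [ 82 100 118]
215 0.1276 0.1358 [ 72  97 119]
216 0.1284 0.1367 [ 67  94 119]
217 0.1292 0.1375 [ 68  95 119]
218 0.13 0.1384 [ 68  94 118]
219 0.1308 0.1393 [ 71  95 118]
220 0.1315 0.1402 [ 78  95 111]
221 0.1323 0.141 [ 89  97 104]
222 0.1331 0.1419 [ 95  98 101]
223 0.1339 0.1428 [ 97  98 102]
224 0.1348 0.1437 [ 95  97 100]
225 0.1356 0.1445 [ 95  96 101]
226 0.1364 0.1454 [ 95  96 100]
227 0.1372 0.1463 [ 95  97 100]
228 0.138 0.1472 [ 94  96 101]
229 0.1388 0.1481 [ 96  98 101]
230 0.1396 0.149 [ 97  99 103]
231 0.1404 0.1499 [102 104 108]
232 0.1412 0.1508 [105 107 110]
233 0.1421 0.1517 [105 106 111]
234 0.1429 0.1526 [104 106 110]
235 0.1437 0.1535 [104 106 110]
```

>>> servo_tool([
  {"angular": [0, 0, 0], "xyz": [-0.5, 0, 0], "claw": 0},
  {"angular": [0, 0, 0], "xyz": [-0.6, 0, 0], "claw": 0},
  {"angular": [0, 0, 0], "xyz": [0, 0, -3], "claw": 0},
  {"angular": [0, 0, 0], "xyz": [0, 0, -4.2], "claw": 0},
  {"angular": [0, 0, 0], "xyz": [-3, 2.5, 0], "claw": 4},
  {"angular": [0, 0, 0], "xyz": [-3, 2.5, 0], "claw": 4},
  {"angular": [0, 0, 0], "xyz": [-3, 2.5, 0], "claw": 4},
  {"angular": [0, 0, 0], "xyz": [-2, 2, 0], "claw": 4},
  {"angular": [0, 0, 0], "xyz": [-2, 2, 0], "claw": 4},
  {"angular": [0, 0, 0], "xyz": [0, 0, 0], "claw": 4},
  {"angular": [0, 0, 0], "xyz": [0, 0, 0], "claw": 4},
])

```text
t: 14.65
eef_pos: [0.4027, 0.2469, 0.1097]
ee_rot: [3.142, -0.0, -1.421]
force: [-0.0, 0.9, -0.7]
width: 0.0402
gripper_force: 0.0
```

Run:
```python
from h import *
w=grab('wrist','w5'); st(); p=np.array(monitor.get_state()['eef_pos'])
e=np.array([-.1468,.9892]);ex=np.array([.9892,.1468]);o=np.array([.555,.047])
hsv=cv2.cvtColor(w['color'],cv2.COLOR_BGR2HSV)
m=cv2.inRange(hsv,(0,170,60),(6,255,255))|cv2.inRange(hsv,(174,170,60),(180,255,255))
n,l,s,c=cv2.connectedComponentsWithStats(m)
print([(s[i].tolist(),c[i].round(1).tolist()) for i in range(1,n) if s[i][4]>40])
print('tcp track',((p[:2]-o)@ex).round(4),((p[:2]-o)@e).round(4))
print(proj(w,[.4033,.2468,.074]),proj(w,[p[0],p[1],.074]))
```

```text
{'t': 14.7, 'eef_pos': [0.4032, 0.2466, 0.1097], 'ee_rot': [3.1415, -0.0003, -1.4215], 'force': [-0.2957, 0.6985, -0.2865], 'width': 0.0399, 'gripper_force': 0.0, 'q': [0.9669, 0.1318, -0.5737, 0.0002, -0.8656, -0.8177]}
[([307, 206, 27, 36, 736], [319.9, 223.6])]
tcp track -0.1209 0.2197
[321.48806059 223.09550044] [321.7396031  222.77515566]
```

View pics/w5.png

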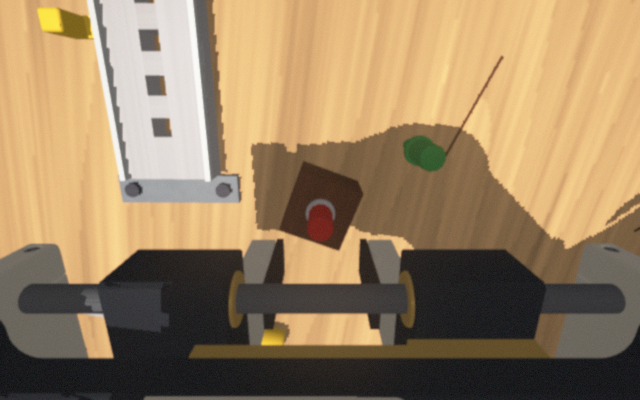

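The wrist view shows the pin upright in its block, its handle over (320,224) and its flange near (320,211), between the open fingers. The green look-alike at (425,153) is clear of them.

Run:
```python
from h import *
w=load('w5'); e=np.array([-.1468,.9892]);ex=np.array([.9892,.1468]);o=np.array([.555,.047])
W=lambda x,y,z:np.r_[o+x*ex+y*e,z]
hsv=cv2.cvtColor(w['color'],cv2.COLOR_BGR2HSV)
m=(cv2.inRange(hsv,(0,150,40),(8,255,255))|cv2.inRange(hsv,(172,150,40),(180,255,255)))>0
# fit cylinder r 9, z .045-.074 silhouette by IoU
a=np.linspace(0,2*np.pi,40)
best=[]
for x in np.arange(-.126,-.115,.0005):
  for y in np.arange(.212,.232,.0005):
    P=np.array([proj(w,W(x+.009*np.cos(t),y+.009*np.sin(t),z)) for z in(.044,.074) for t in a[::2]])
    im=np.zeros(m.shape,np.uint8); cv2.fillConvexPoly(im,cv2.convexHull(P.round().astype(np.int32)),1)
    best.append(((m&(im>0)).sum()/(m[:280]|(im[:280]>0)).sum(),x,y))
best.sort(); print(np.array(best[-6:]).round(4))
p=np.array([.4032,.2466]);print((p-o)@ex,(p-o)@e)
```

```text
[[ 0.8485 -0.1195  0.226 ]
 [ 0.8532 -0.12    0.2255]
 [ 0.8532 -0.1195  0.2245]
 [ 0.8549 -0.1195  0.224 ]
 [ 0.855  -0.1195  0.225 ]
 [ 0.8568 -0.1195  0.2255]]
-0.12085928000000005 0.21972856000000002
```

>>> servo_tool([
  {"angular": [0, 0, 0], "xyz": [-0.3, -0.1, 1.5], "claw": 4},
  {"angular": [0, 0, 0], "xyz": [0, 0, 2], "claw": 4},
  {"angular": [0, 0, 0], "xyz": [0, 0, 2], "claw": 4},
  {"angular": [0, 0, 0], "xyz": [0, 0, 0.8], "claw": 4},
  {"angular": [0, 0, 0], "xyz": [0, 0, 0.5], "claw": 4},
  {"angular": [0, 0, 0], "xyz": [0, 0, 0], "claw": 4},
  {"angular": [0, 0, 0], "xyz": [0, 0, 0], "claw": 1},
  {"angular": [0, 0, 0], "xyz": [0, 0, 0], "claw": 1},
  {"angular": [0, 0, 0], "xyz": [0, 0, 0], "claw": 1},
  {"angular": [0, 0, 0], "xyz": [0, 0, 0], "claw": 1},
  {"angular": [0, 0, 0], "xyz": [0, 0, 0], "claw": 1},
], force=20)

```text
t: 15.8
eef_pos: [0.404, 0.2498, 0.0422]
ee_rot: [-3.141, 0.001, -1.422]
force: [-2.2, -0.1, 4.6]
width: 0.0174
gripper_force: 20.0
```

>>> servo_tool([
  {"angular": [0, 0, 0], "xyz": [0, 0, -1.5], "claw": 1},
  {"angular": [0, 0, 0], "xyz": [0, 0, -2.5], "claw": 1},
  {"angular": [0, 0, 0], "xyz": [0, 0, -3], "claw": 1},
  {"angular": [0, 0, 0], "xyz": [3, -1.7, 0], "claw": 1},
  {"angular": [0, 0, 0], "xyz": [3, -1.7, 0], "claw": 1},
  {"angular": [0, 0, 0], "xyz": [3, -1.7, 0], "claw": 1},
  {"angular": [0, 0, 0], "xyz": [3, -1.7, 0], "claw": 1},
  {"angular": [0, 0, 0], "xyz": [3, -1.7, 0], "claw": 1},
  {"angular": [0, 0, 0], "xyz": [3, -1.7, 0], "claw": 1},
  {"angular": [0, 0, 0], "xyz": [2, -1, 0], "claw": 1},
  {"angular": [0, 0, 0], "xyz": [1.1, -0.7, 0], "claw": 1},
  {"angular": [0, 0, 0], "xyz": [0, 0, 0], "claw": 1},
  {"angular": [0, 0, 0], "xyz": [0, 0, 0], "claw": 1},
])

```text
t: 17.1
eef_pos: [0.5523, 0.0585, 0.1114]
ee_rot: [3.141, 0.0, -1.423]
force: [0.4, -0.7, -1.5]
width: 0.0171
gripper_force: 20.0
```

Run:
```python
from h import *
w=grab('wrist','w6');s=grab('side','s6b'); st(); p=np.array(monitor.get_state()['eef_pos'])
e=np.array([-.1468,.9892]);ex=np.array([.9892,.1468]);o=np.array([.555,.047])
print('tcp track',((p[:2]-o)@ex).round(4),((p[:2]-o)@e).round(4))
a=cv2.resize(w['color'][130:330,220:420],None,fx=2,fy=2,interpolation=2);b=cv2.resize(s['color'][175:255,270:350],None,fx=5,fy=5,interpolation=2)
cv2.imwrite('pics/c6.png',np.hstack([a,b]))
W=lambda x,y,z:np.r_[o+x*ex+y*e,z]
print('hole px',proj(w,W(-.0006,.0135,.037)),'tip px exp',proj(w,np.r_[p[:2],p[2]-.034]))
```

```text
{'t': 17.2, 'eef_pos': [0.5522, 0.0591, 0.1117], 'ee_rot': [3.1415, 0.0002, -1.4218], 'force': [-0.7419, 0.0248, -0.8308], 'width': 0.0175, 'gripper_force': 19.9998, 'q': [0.459, 0.2598, -0.3984, -0.0003, -0.9127, -0.3099]}
tcp track -0.001 0.0123
hole px [321.61903254 206.64811703] tip px exp [322.25927593 225.34598251]
```

View pics/c6.png

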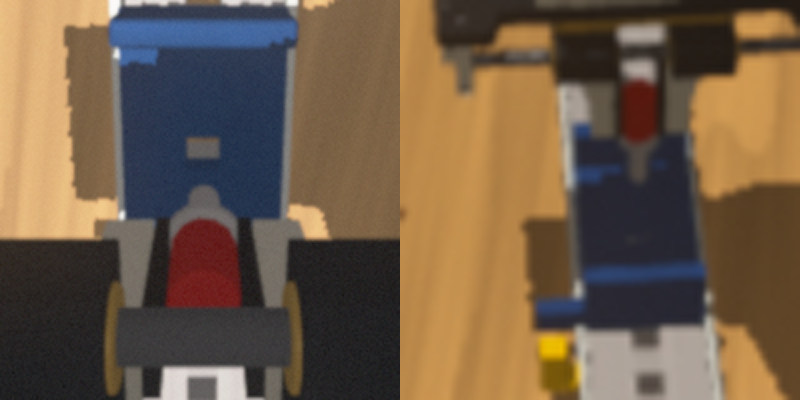

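The left half (wrist) shows the hole at crop (203,148) and the pin tip at crop (204,188), in line sideways. The right half (side) shows the pin upright, its tip at crop (638,180), above the hole at crop (637,238); the lug is about a slot short of the marker.

Run:
```python
from h import *
w=load('w6');s=load('s6b'); e=np.array([-.1468,.9892]);ex=np.array([.9892,.1468]);o=np.array([.555,.047])
T=lambda f,u,v,z:np.r_[(atz(f,u,v,z)[:2]-o)@ex,(atz(f,u,v,z)[:2]-o)@e].round(4)
for r in range(194,232,1): print(r,w['color'][r,317:327].mean(0).astype(int),end=' ')
print()
print('hole wrist',T(w,321.5,204,.037),[T(w,321.5,r,.037)[1] for r in(198,199,200,209,210)],'hole side',T(s,317.1,222.1,.037))
p=monitor.get_state()['eef_pos']
z=p[2]-.034
print('tip z',z,'wrist',[T(w,321.7,r,z) for r in(223,225,227)],'side',[T(s,317.1,r,z) for r in(210,211,212)])
```

```text
194 [79 53 36] 195 [79 54 37] 196 [79 54 38] 197 [79 57 44] 198 [75 66 65] 199 [72 79 92] 200 [ 77  90 104] 201 [ 88  94 102] 202 [ 93  95 100] 203 [94 94 98] 204 [95 95 99] 205 [ 94  96 100] 206 [94 96 98] 207 [93 93 96] 208 [88 83 83] 209 [78 65 59] 210 [71 50 40] 211 [68 46 34] 212 [69 47 35] 213 [71 48 35] 214 [73 48 34] 215 [76 50 35] 216 [78 51 37] 217 [78 51 36] 218 [77 51 36] 219 [78 52 37] 220 [77 52 37] 221 [77 54 38] 222 [81 64 55] 223 [88 79 77] 224 [90 88 91] 225 [92 92 96] 226 [94 95 99] 227 [93 94 98] 228 [94 94 99] 229 [94 95 99] 230 [93 95 99] 231 [93 95 99] 
hole wrist [-0.0005  0.0113] [np.float64(0.0065), np.float64(0.0073), np.float64(0.0081), np.float64(0.0154), np.float64(0.0162)] hole side [-0.0008  0.0166]
tip z 0.07765143151621275 wrist [array([-0.0006,  0.0107]), array([-0.0006,  0.0121]), array([-0.0006,  0.0135])] side [array([-0.001 ,  0.0104]), array([-0.0007,  0.0138]), array([-0.0005,  0.0172])]
```

>>> servo_tool([
  {"angular": [0, 0, 0], "xyz": [-0.05, 0, 1.5], "claw": 1},
  {"angular": [0, 0, 0], "xyz": [0, 0, 1.5], "claw": 1},
  {"angular": [0, 0, 0], "xyz": [0, 0, 0.5], "claw": 1},
  {"angular": [0, 0, 0], "xyz": [0, 0, 0.5], "claw": 1},
  {"angular": [0, 0, 0], "xyz": [0, 0, 0.5], "claw": 1},
  {"angular": [0, 0, 0], "xyz": [0, 0, 0.3], "claw": 1},
])

```text
t: 17.8
eef_pos: [0.5527, 0.0591, 0.0637]
ee_rot: [-3.141, 0.0, -1.422]
force: [0.0, 0.0, -1.6]
width: 0.0175
gripper_force: 20.0
```

>>> servo_tool([
  {"angular": [0, 0, 0], "xyz": [0, 0, 0.4], "claw": 1},
  {"angular": [0, 0, 0], "xyz": [0, 0, 0.4], "claw": 1},
  {"angular": [0, 0, 0], "xyz": [0, 0, 0.4], "claw": 1},
  {"angular": [0, 0, 0], "xyz": [0, 0, 0.4], "claw": 1},
])

```text
t: 18.2
eef_pos: [0.5527, 0.0588, 0.0474]
ee_rot: [-3.142, 0.0, -1.423]
force: [0.2, 0.5, -0.9]
width: 0.0174
gripper_force: 20.0
```

>>> servo_tool([
  {"angular": [0, 0, 0], "xyz": [0, 0, 0.3], "claw": 1},
  {"angular": [0, 0, 0], "xyz": [0, 0, 0.3], "claw": 1},
  {"angular": [0, 0, 0], "xyz": [0, 0, 0.15], "claw": 1},
  {"angular": [0, 0, 0], "xyz": [0, 0, 0], "claw": 1},
])

```text
t: 18.6
eef_pos: [0.5525, 0.0588, 0.0399]
ee_rot: [3.141, -0.0, -1.423]
force: [-0.1, -0.8, -1.1]
width: 0.0176
gripper_force: 20.0
```

>>> servo_tool([
  {"angular": [0, 0, 0], "xyz": [0, 0, 0.1], "claw": 1},
  {"angular": [0, 0, 0], "xyz": [0, 0, 0], "claw": 1},
])

```text
t: 18.8
eef_pos: [0.5528, 0.0589, 0.0393]
ee_rot: [-3.141, 0.0, -1.423]
force: [-0.6, 0.4, -1.1]
width: 0.017
gripper_force: 20.0
```

Now I'll release to 4 cm, let the pin settle and lift away.

>>> servo_tool([
  {"angular": [0, 0, 0], "xyz": [0, 0, 0.1], "claw": 1},
  {"angular": [0, 0, 0], "xyz": [0, 0, 0], "claw": 3},
  {"angular": [0, 0, 0], "xyz": [0, 0, 0], "claw": 4},
  {"angular": [0, 0, 0], "xyz": [0, 0, 0], "claw": 4},
  {"angular": [0, 0, 0], "xyz": [0, 0, 0], "claw": 4},
  {"angular": [0, 0, 0], "xyz": [0, 0, -1], "claw": 4},
  {"angular": [0, 0, 0], "xyz": [0, 0, -2], "claw": 4},
  {"angular": [0, 0, 0], "xyz": [0, 0, -3], "claw": 4},
  {"angular": [0, 0, 0], "xyz": [0, 0, -4], "claw": 4},
  {"angular": [0, 0, 0], "xyz": [0, 0, -4], "claw": 4},
  {"angular": [0, 0, 0], "xyz": [0, 0, 0], "claw": 4},
  {"angular": [0, 0, 0], "xyz": [0, 0, 0], "claw": 4},
])

```text
t: 20.0
eef_pos: [0.5532, 0.0592, 0.18]
ee_rot: [-3.138, 0.001, -1.423]
force: [-0.5, 1.0, -0.8]
width: 0.0399
gripper_force: 0.0
```

Run:
```python
from h import *
e=np.array([-.1468,.9892]);ex=np.array([.9892,.1468]);o=np.array([.555,.047])
W=lambda x,y,z:np.r_[o+x*ex+y*e,z]
st(); a=np.linspace(0,2*np.pi,30)
for n,yc in(('side',.0125),('wrist',.0135)):
    f=grab(n,n+'7'); hsv=cv2.cvtColor(f['color'],cv2.COLOR_BGR2HSV)
    m=(cv2.inRange(hsv,(0,150,40),(8,255,255))|cv2.inRange(hsv,(172,150,40),(180,255,255)))
    k,l,s,c=cv2.connectedComponentsWithStats(m); print(n,[s[i].tolist() for i in range(1,k) if s[i][4]>25])
    for lift in(0,.004,.008):
        P=np.array([proj(f,W(-.0006+.009*np.cos(t),yc+.009*np.sin(t),z+lift)) for z in(.041,.071) for t in a]); print(lift,P.min(0).round(1),np.ptp(P,axis=0).round(1))
```

```text
{'t': 20.0, 'eef_pos': [0.5532, 0.0592, 0.18], 'ee_rot': [-3.1384, 0.0011, -1.4226], 'force': [-0.4687, 1.0241, -0.794], 'width': 0.0399, 'gripper_force': 0.0, 'q': [0.4585, 0.1927, -0.3123, -0.0001, -1.0624, -0.3103]}
side [[336, 117, 16, 9, 99], [314, 211, 6, 11, 61]]
0 [313.5 209.7] [ 7.  12.8]
0.004 [313.5 208.7] [ 7.  12.9]
0.008 [313.5 207.6] [ 7.1 12.9]
wrist [[312, 179, 19, 24, 372]]
0 [311.6 175.4] [20.7 28.1]
0.004 [311.4 176.4] [21.  28.6]
0.008 [311.3 177.4] [21.3 29.1]
```

```bash
python3 -c "
from station import order
print(order.job_done())"
```

```text
the job is handed in; nothing more can be done
None
```

The job is handed in, but no verdict came back: I pushed the carriage to about 11 N at the tight spot, backed it off to the first clear slot and released the pin in its hole, where the last measurements put it upright and fully home.

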